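# Hang the slide shelf on its keyhole screw

## Robot

A 7-joint arm with a two-finger parallel gripper is mounted at the origin on the work surface. World frame = base frame: x ahead of the robot, y to its left, z up, the work surface at z = 0. Lengths are in m, angles in degrees, forces in N, time in s.
With the tool pointing down it reaches from about 0.425 to 0.875 m from the base axis. Payload 4.7 kg.
Tool frame: the origin (TCP) lies at the very end of the fingers, on their centre line; the grasp point (between the pads) lies 19 mm behind it (arm.hold_point_z is the y of the grasp point in the tool frame, in m); y points along the fingers, z is the direction in which the jaws open and shut, and the axes are right-handed (so a half turn about y gives the same grasp; the last joint's range is limited). The gripper opens to 87 mm and grips with 3 to 60 N. Pads are 19 mm wide; open, the fingers measure 117 mm over their backs; the gripper's body (75 mm by 190 mm) begins 51 mm behind the grasp point.
Start: joints at [68.761, 18.392, -4.016, 83.108, 1.295, 78.541, -3.26], TCP at [0.244, -0.602, 0.223] pointing down, gripper open.
Joint ranges: [-163.93, 163.93], [-17.29, 119.83], [-79.2, 71.16], [3.27, 140.29], [-89.18, 269.18], [5.43, 117.66], [-154.24, 154.24]. Speed limits (degrees/s): [147.25, 147.25, 180, 180, 180, 180, 180].

## Interface

Orientations are given as [roll, pitch, yaw] about the fixed x, y, z axes, in that order (R = Rz(yaw) Ry(pitch) Rx(roll)).
In Python, from bench import arm, camera, camera_params gives the robot as it stands. The module is installed in compiled form; this text tells all that it offers.
- The arm moves only by the tool send_rows, never from a script. Its argument "deltas" is a list that holds one entry, the list of rows, each a list of 7 numbers: the shift along the world's x, y, z in units of 0.15 m (1.0 is 0.15 m), then the turn, a rotation vector about the world's x, y, z in units of pi/4 rad (1.0 is pi/4 rad), then the gripper's target within -1 to 1 (shut at 1, half-way at 0, fully open at -1). A call has exactly 10 rows; each row shifts and turns the pose as measured when the row begins; what a row does not reach is not made up. A row lasts 1/10 s, in which the tool goes at most 50 mm and 8.59 degrees, less where a joint would pass 70% of its speed; a pose out of reach is approached as far as the arm can. A call with a number of a shift or a turn outside -1 to 1 is refused whole. A call with a gripper value outside its range is refused whole. The fingers move at their own pace and stop on an object; "force" is the grip in N (left out, the last holds). Time passes only in rows, so rows that do not move let the fingers close, or fill a call up. It gives the time, the measured TCP pose, the force and the opening at its end, in the units of the state.
- arm.observe(): the state, without advancing time (a new reading comes with each control period).
- camera(name): name is "scene" or "top"; returns the picture (384x512x3 uint8, blue, green, red); there is no depth.
- camera_params(name): a dict with "vertical_fov" (degrees; the focal length in pixels is half the picture's height over the tangent of half this angle, whatever the lens; pixels are square), "cx", "cy" (the principal point, pixels), "k1" (the pictures are not rectified: a ray, as slopes to the right and down, at radius r is drawn at 1 + k1 r^2 times it, then the intrinsics apply), "world_from_camera" (4x4, takes a point from camera to world coordinates). Camera axes: x right, y down, z forward; pixel columns grow to the right and rows downward; lengths in m; the calibration is good to about 2 mm. A picture is of the moment at which its call begins. camera_params takes no time and is no camera call.
- arm.job_done(): hands the job in, once; it reports no verdict.
The state is a dict: "time": time; "q": joint angles; "dq": joint speeds; "joint_torque": joint torques, N m; "tcp_pos": TCP position; "tcp_rot": TCP orientation; "force": force on the tool from outside, world axes, zero at the start; "moment": the same for the moment, N m; "opening": finger opening in m.
Only numpy, scipy, OpenCV 4.12 (cv2) and the standard library are available. Lean on these libraries where they do the work, as an engineer would, in place of code of your own. Each camera call takes 0.05 s, during which the arm holds its last target.

## Task

Hang the little steel slide shelf on the white stand: bring its keyhole over the screw head by feel, push the back plate in against the panel, then pull the shelf straight down until the screw is at the top of the slot and the sprung brass pin pops out through the small hole, and leave it hanging there by itself. Work gently: press and pull no harder than a light push of the hand (well under 30 N), never jam the plate against the screw or panel, and leave the other things on the bench where they are.

Things in the scene. Friction and masses are not known exactly. Their poses are not given: they have to be found in the camera images.
- slide_shelf: Loose steel shelf bracket, about 0.3 kg, upright on the bench. Back plate 70 wide (y), 110 high (z), 4 thick (x 0 to 4 mm); floor plate 4 thick reaches forward to x = 67, with a lip 14 high. Origin: bottom middle of the back plate's rear face; x points forward out of the plate (away from the panel when hung), z up. Pin hole in the plate, 11 across, at y = 0, z = 33.
- grip (a point): On the slide shelf at x = 34, y = 0, z = 97 mm: where to pinch its black grip block from above, across y. The block is 14 thick (y -7 to 7), x 4 to 52, z 82 to 110. Hold firmly (about 50 N): in a soft grip the shelf swings about the pads. Axes as slide_shelf.
- entry (a point): On the slide shelf's rear face at x = 0, y = 0, z = 55 mm: centre of the keyhole's round entry hole, 20 across. From it a slot 10 wide runs straight up and is closed at z = 74.5. Axes as slide_shelf.
- slot_end (a point): On the slide shelf's rear face at x = 0, y = 0, z = 71 mm: where the screw's axis lies when the shelf is pulled down the whole way (16 above the entry's centre). Axes as slide_shelf.
- stand: White upright panel fixed to the bench, 120 wide (y), 185 high, 12 thick, on a grey foot that reaches 110 mm back (-x). Origin: bottom middle of the face, at bench level; x points out of the face (away from the robot, turned by the yaw), z up. On the face's centre line a block clamped in a vertical track carries the screw and, 38 mm below it, the sprung pin.
- track (a point): Middle of the track: on the stand's face, y = 0, 145 mm above the bench. The screw's axis is anywhere within 18 mm above or below it, differs each time, is not measured: find it by feel or eye. Screw: along +x, shank 7 across, 6.5 long from the face, then a round head 15 across, 4 thick (front 10.5 off the face): the 4 mm plate fits behind it with 2.5 to spare. Axes as stand.
- pin (a joint): Brass pin, 7 across, round nose, sprung along the panel's +x. 0 = fully out (nose 6 mm off the face); grows as it is pushed in, to 0.008 m. 0.8 N starts it, 0.4 N more per mm. A plate behind the screw head pushes it in 3.5 to 6 mm; it springs back to 0 through the pin hole once the shelf has been pulled down the whole way.
- slide_box: Closed flat plastic slide box, 95 x 175 x 34 mm; bystander, loose. Origin at the centre of its underside.
- wash_bottle: White squeeze bottle, 72 mm across, 215 mm high with its bent spout; bystander, loose. Origin under its centre.
- reagent_jar: Jar with a black cap, 60 mm across, 90 mm high; bystander, loose. Origin under its centre.
- beaker: Open beaker, 66 mm across, 85 mm high; bystander, loose. Origin under its centre.
- tip_rack: Grey pipette-tip rack, 80 x 115 x 51 mm; bystander, loose. Origin under its centre.
- screwdriver: Screwdriver 170 mm long lying on the bench; bystander, loose.
- petri_dishes: Flat stack of petri dishes, 94 mm across, 25 mm high; bystander, loose. Origin under its centre.
Not all that is in view belongs to the job. What is shaped like the slide_shelf but red is not meant.

How it is judged:
By the outcome, as a careful person would: the job done as asked, in the order asked, and still so for the second after the job is handed in, with the robot touching nothing.
It also fails if it takes over 64 s, if anything falls off the work surface, if the arm or the gripper's body presses on something with over 40 N, if the wrist force passes 120 N, or if a joint passes its speed limit or range.

## Working session

There is one attempt and no reset: what is moved stays moved. The work goes in short steps, Python scripts to look and compute and a tool call to move; the robot and the scene stay as the last step left them, time stands still between calls to the robot, and variables do not carry over. Pictures are saved under pics/ and viewed, and the job is handed in when it is done.

Besides the shell and the picture viewer there is one more tool, called after ">>>" as name(argument=value, ...), one argument or row to a line, values as JSON. send_rows: Moves the arm, as the interface text tells. Shifts and turns lie within -1 to 1; 1 stands for 0.15 m of shift or pi/4 rad of turn. Its arguments: {"type":"object","properties":{"deltas":{"type":"array","items":{"type":"array","items":{"type":"array","items":{"type":"number","minimum":-1,"maximum":1}}}},"force":{"type":"number"}},"required":["deltas"]}

```bash
mkdir -p pics
python3 - <<'E'
from bench import arm,camera,camera_params
import cv2
print(arm.observe(), arm.hold_point_z)
for n in("scene","top"):
    p=camera_params(n);print(n,p)
    cv2.imwrite(f"pics/{n}0.png",camera(n))
E
```

```text
{'time': 0.0, 'q': array([68.76341017, 18.44056213, -4.01606082, 83.17391433,  1.29635913,
       78.5414576 , -3.26057263]), 'dq': array([-0.0652473 ,  0.06883213, -0.09224572,  0.02262854,  0.10179199,
       -0.05595204, -0.04020333]), 'joint_torque': array([ 2.22438493e-04, -4.91286206e+01, -4.03768821e-01, -3.12528920e+01,
       -6.38740626e-02,  4.37890913e-02,  1.86187690e-04]), 'tcp_pos': array([ 0.24370501, -0.60198975,  0.22145323]), 'tcp_rot': array([-9.01106127e+01, -6.89154095e-03, -1.57953475e+02]), 'force': array([-0.16087341,  0.4143744 , -0.14349318]), 'moment': array([-0.06204086, -0.02681136, -0.00755667]), 'opening': 0.08713890057666371} -0.0187
scene {'vertical_fov': 53.29485099535157, 'cx': 252.48268595491183, 'cy': 192.6834512186473, 'k1': 0.03852319926311946, 'world_from_camera': array([[ 8.03360423e-01,  3.20611409e-01, -5.01817054e-01,
         1.04703443e+00],
       [ 5.95492283e-01, -4.33920573e-01,  6.76093098e-01,
        -8.23653496e-01],
       [-9.85582457e-04, -8.41974620e-01, -5.39516235e-01,
         6.89620772e-01],
       [ 0.00000000e+00,  0.00000000e+00,  0.00000000e+00,
         1.00000000e+00]])}
top {'vertical_fov': 48.82080588415914, 'cx': 258.5878509644104, 'cy': 191.3793859744595, 'k1': -0.008015819172440436, 'world_from_camera': array([[ 0.01066939, -0.9967946 ,  0.07928869,  0.37146696],
       [-0.99960314, -0.01269958, -0.0251451 , -0.07171445],
       [ 0.02607144, -0.07898894, -0.99653451,  1.38313094],
       [ 0.        ,  0.        ,  0.        ,  1.        ]])}
```

View pics/scene0.png

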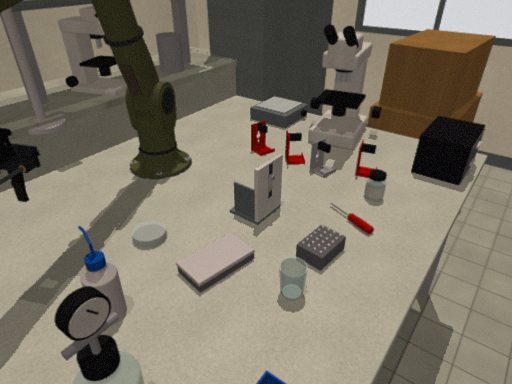

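View pics/top0.png

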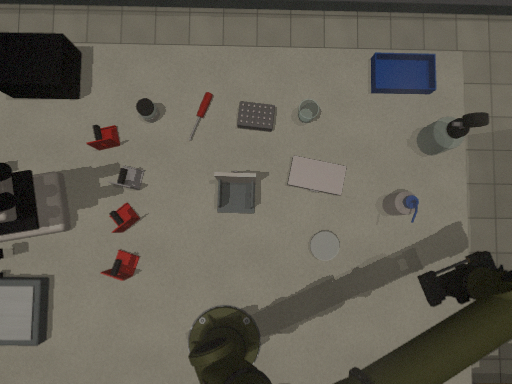

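In the scene view there are four bracket-shaped things. Three are red, at (262,138), (293,148) and (367,160). One is grey steel, at (320,157) in the scene view and (128,177) in the top view. The grey one fits the description, so I'll enlarge it to confirm.

Run:
```python
import cv2,numpy as np
s=cv2.imread("pics/scene0.png");t=cv2.imread("pics/top0.png")
f=lambda im,x,y,w,h,k:cv2.resize(im[y:y+h,x:x+w],None,fx=k,fy=k,interpolation=cv2.INTER_CUBIC)
cv2.imwrite("pics/c1.png",np.hstack([f(s,295,125,60,60,6.5),f(t,98,150,60,60,6.5)]))
cv2.imwrite("pics/c2.png",np.hstack([f(s,220,145,80,80,4.9),f(t,200,160,70,70,5.6)]))
```

```text
(no output)
```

View pics/c1.png

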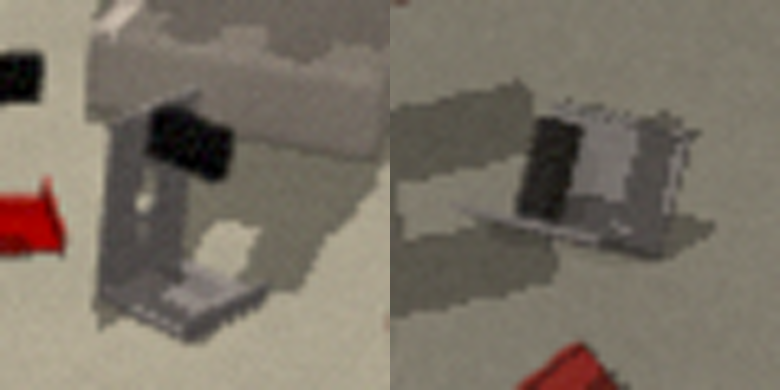

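View pics/c2.png

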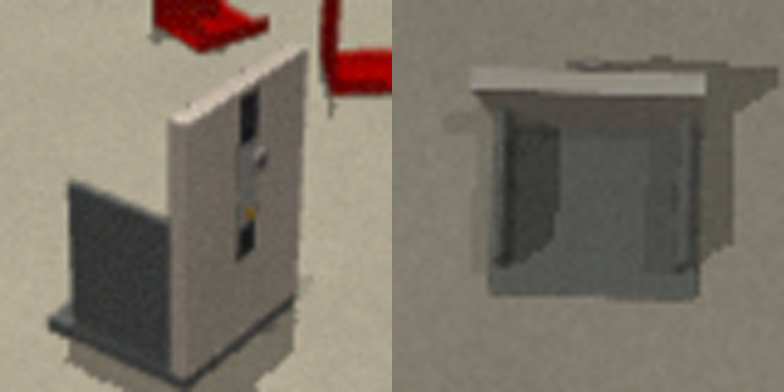

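```bash
cat > h.py <<'E'
import numpy as np,cv2
from bench import arm,camera,camera_params
def cam(n):
    p=camera_params(n);f=192/np.tan(np.radians(p["vertical_fov"]/2));K=np.array([[f,0,p["cx"]],[0,f,p["cy"]],[0,0,1]])
    return K,np.array([p["k1"],0,0,0,0.]),p["world_from_camera"]
def ray(n,uv):
    K,d,T=cam(n);x=cv2.undistortPoints(np.array([[uv]],float),K,d)[0,0]
    v=T[:3,:3]@np.array([x[0],x[1],1]);return T[:3,3],v/np.linalg.norm(v)
def onz(n,uv,z):
    o,v=ray(n,uv);return o+v*(z-o[2])/v[2]
def proj(n,P):
    K,d,T=cam(n);W=np.linalg.inv(T);r,_=cv2.Rodrigues(W[:3,:3])
    return cv2.projectPoints(np.array(P,float).reshape(-1,3),r,W[:3,3],K,d)[0].reshape(-1,2)
def tri(uvs,uvt):
    A=[];b=[]
    for n,uv in(("scene",uvs),("top",uvt)):
        o,v=ray(n,uv);M=np.eye(3)-np.outer(v,v);A.append(M);b.append(M@o)
    return np.linalg.lstsq(np.vstack(A),np.hstack(b),rcond=None)[0]
def crop(im,x,y,w,h,k):
    c=cv2.resize(im[y:y+h,x:x+w],None,fx=k,fy=k,interpolation=cv2.INTER_NEAREST)
    for i in range(0,w,5):cv2.putText(c,str(x+i),(i*k,8),0,.3,(0,255,255),1);cv2.line(c,(i*k,10),(i*k,14),(0,255,255),1)
    for i in range(0,h,5):cv2.putText(c,str(y+i),(0,i*k+8),0,.3,(0,255,255),1);cv2.line(c,(0,i*k),(5,i*k),(0,255,255),1)
    return c
E
python3 - <<'E'
from h import *
s=cv2.imread("pics/scene0.png");t=cv2.imread("pics/top0.png")
s2=np.clip(s.astype(float)*1.4,0,255).astype(np.uint8);t2=np.clip(t.astype(float)*1.4,0,255).astype(np.uint8)
cv2.imwrite("pics/d1.png",crop(t2,104,160,46,36,17))
cv2.imwrite("pics/d2.png",crop(s2,300,130,46,50,12))
cv2.imwrite("pics/d3.png",crop(s2,226,148,60,72,8))
cv2.imwrite("pics/d4.png",crop(t2,208,165,54,54,10))
E
```

```text
(no output)
```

View pics/d1.png

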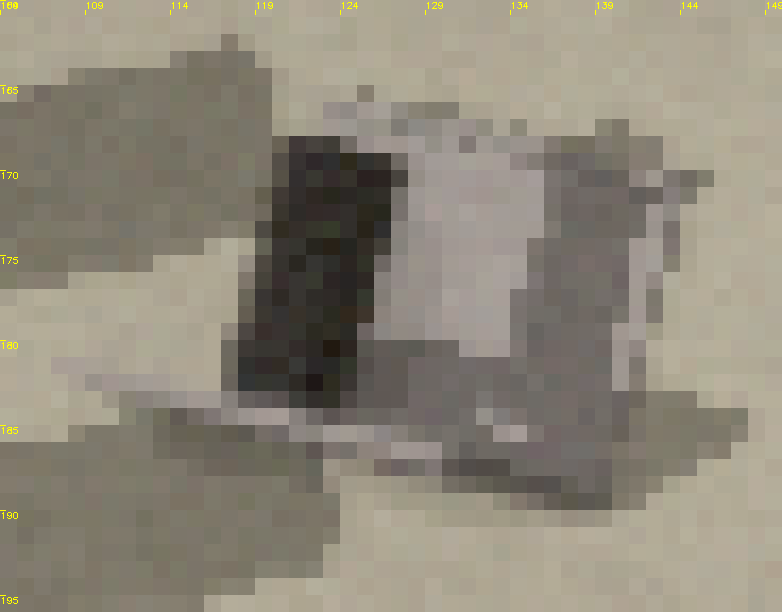

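View pics/d2.png

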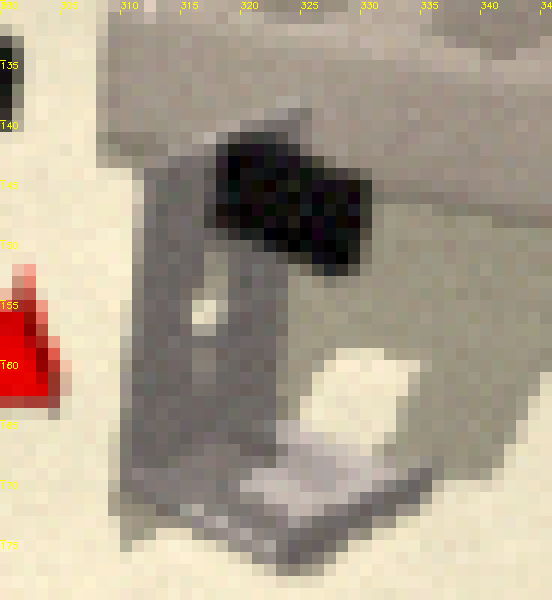

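View pics/d3.png

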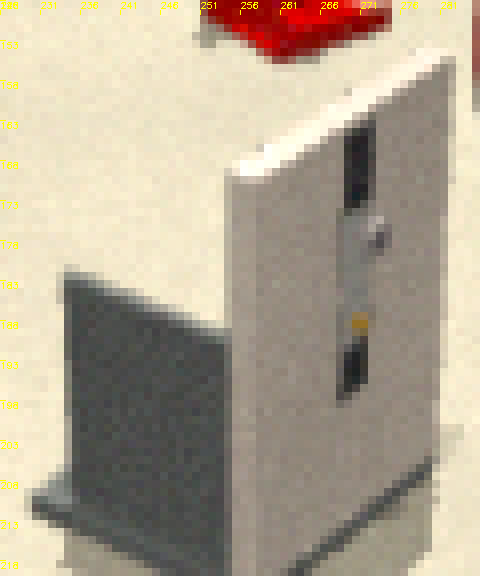

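View pics/d4.png

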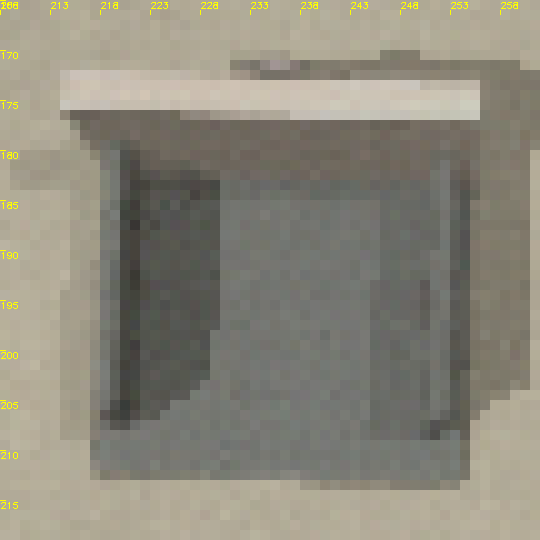

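Run:
```python
from h import *
yaw=lambda d:np.degrees(np.arctan2(d[1],d[0]))
# pixel centres: edges at crop coordinate minus .5
a=onz("top",(213.5,170.9),.185);b=onz("top",(255.5,172.0),.185)
print("stand top edge",a,b,np.linalg.norm(a-b),"mid",(a+b)/2,"yaw",yaw(a-b)-90)
a2=onz("scene",(257.5,169.3),.185);b2=onz("scene",(281.5,154.8),.185)
print("scene",a2,b2,np.linalg.norm(a2-b2),(a2+b2)/2,yaw(b2-a2)-90)
c1=onz("top",(117,183),.11);c2=onz("top",(120.2,167.7),.11)
print("block left edge",c1,c2,np.linalg.norm(c1-c2),yaw(c2-c1))
p1=onz("top",(106.5,181.0),.11);p2=onz("top",(129.7,186.8),.11)
print("plate",p1,p2,np.linalg.norm(p1-p2),(p1+p2)/2,yaw(p1-p2)-90)
for z in (0,):
  print([onz("scene",u,.11) for u in((311,143.5),(324.5,138.3))])
print(arm.observe()["time"])
```

```text
stand top edge [0.52360853 0.0269959  0.185     ] [ 0.52211933 -0.09254646  0.185     ] 0.11955163448871219 mid [ 0.52286393 -0.03277528  0.185     ] yaw -0.7137244078273852
scene [ 0.51884721 -0.08916437  0.185     ] [0.52430265 0.02147486 0.185     ] 0.11077365043895832 [ 0.52157493 -0.03384476  0.185     ] -2.8228730275799307
block left edge [0.49257174 0.32144169 0.11      ] [0.53895066 0.31359134 0.11      ] 0.04703861971962185 -9.607139944800586
plate [0.49818721 0.35296337 0.11      ] [0.48161792 0.2831654  0.11      ] 0.07173769850395027 [0.48990256 0.31806439 0.11      ] -13.354214104058983
[array([0.48260515, 0.28121582, 0.11      ]), array([0.50034781, 0.34788048, 0.11      ])]
0.1
```

Run:
```python
from h import *
from scipy.optimize import least_squares
S=[("top",(0,35,110),(106.8,181)),("top",(0,-35,110),(129.5,186.8)),("top",(4,7,110),(117,183)),("top",(52,7,110),(120.2,167.7)),
("scene",(2,-35,110),(310.8,143.3)),("scene",(2,35,110),(324.5,138.3)),("scene",(52,7,110),(330.3,144)),("scene",(67,-35,0),(323,177)),("scene",(67,35,14),(335.8,168)),("scene",(0,-35,0),(309.3,170.5))]
T=[("top",(0,60,185),(213.5,170.9)),("top",(0,-60,185),(255.5,172)),("top",(-110,45,0),(217,212.3)),("scene",(0,-60,185),(257.2,169.5)),("scene",(0,60,185),(281.5,154.8))]
def f(p,L):
    c,s=np.cos(p[2]),np.sin(p[2]);r=[]
    for n,P,u in L:
        P=np.array(P)/1000;W=[p[0]+c*P[0]-s*P[1],p[1]+s*P[0]+c*P[1],P[2]]
        r.append(proj(n,W)[0]-np.array(u))
    return np.array(r)
for L,x0 in((S,(.49,.318,-.2)),([t for i,t in enumerate(T) if i!=2],(.522,-.033,0))):
    g=least_squares(lambda p:f(p,L).ravel(),x0,loss="soft_l1")
    print(g.x[:2],np.degrees(g.x[2]));print(f(g.x,L).round(1).tolist())
x,y,t=g.x;c,s=np.cos(t),np.sin(t)
# screw/pin height: ray vs vertical plane of the face offset
for nm,uv,off in(("screw",(272.5,176.8),.0095),("pin",(270.6,187.9),.005),("track top",(270.5,163),0),("track bot",(269.5,197.5),0)):
    o,v=ray("scene",uv);nn=np.array([c,s,0]);k=(nn@(np.array([x,y,0])-o)+off)/(nn@v);P=o+k*v
    print(nm,P,"lateral",(P-[x,y,0])@[-s,c,0])
```

```text
[0.48871214 0.31764006] -12.260541543455568
[[0.0, 0.7], [0.1, 0.1], [-0.7, -0.5], [0.1, -0.7], [0.6, 0.1], [-0.1, -0.5], [0.1, 0.6], [-0.3, 0.5], [-0.2, -0.3], [-0.8, 0.1]]
[ 0.52207235 -0.03327382] -0.7788620765649905
[[0.1, 0.3], [0.2, 0.3], [0.1, 0.7], [0.6, -0.8]]
screw [ 0.53157064 -0.03346394  0.13981563] lateral -6.098776166956606e-05
pin [ 0.52705264 -0.03475736  0.10155663] lateral -0.0014156972819343965
track top [ 0.52209733 -0.0314363   0.18036142] lateral 0.0018376976822925943
track bot [ 0.52209425 -0.03166274  0.06458628] lateral 0.0016112359632490915
```

>>> send_rows(
  deltas=[
    [[0.1,0.1,0.25,0,0,0.12,-1],[0.2,0.15,0.25,0,0,0.12,-1],[0.21,0.16,0.2,0,0,0.12,-1],[0.21,0.16,0.1,0,0,0.12,-1],[0.21,0.16,0,0,0,0.12,-1],[0.21,0.16,0,0,0,0.12,-1],[0.21,0.16,0,0,0,0.12,-1],[0.15,0.23,0,0,0,0.12,-1],[0.12,0.24,0,0,0,0.12,-1],[0.12,0.24,0,0,0,0.12,-1]],
  ],
  force=50,
)

```text
time: 1.1
tcp_pos: [0.5037, -0.3314, 0.3386]
tcp_rot: [-90.7, -0.3, -102.8]
force: [0.7, -1.0, 1.0]
opening: 0.0869
```

>>> send_rows(
  deltas=[
    [[0.1,0.26,0,0,0,0.13,-1],[0.1,0.26,0,0,0,0.13,-1],[0.1,0.26,0,0,0,0.13,-1],[0.08,0.26,0,0,0,0.13,-1],[0.08,0.26,0,0,0,0.13,-1],[0.05,0.26,0,0,0,0.13,-1],[0.02,0.26,0,0,0,0.13,-1],[0,0.26,0,0,0,0.13,-1],[0,0.26,0,0,0,0.13,-1],[0,0.26,0,0,0,0.13,-1]],
  ],
)

```text
time: 2.1
tcp_pos: [0.5842, 0.0751, 0.3329]
tcp_rot: [-91.1, -0.0, -41.8]
force: [0.7, 0.2, -0.1]
opening: 0.0867
```

```bash
python3 -c "
from bench import arm
print(arm.observe())"
```

```text
{'time': 2.1, 'q': array([ 24.72537549,  13.85904336, -42.74870727,  79.78268303,
         9.92800026,  90.84849611,  30.99215433]), 'dq': array([-27.2111819 ,   8.89609731, -19.66146773,  -5.11401453,
         9.47904539,   1.5199361 ,  15.14581469]), 'joint_torque': array([  2.38079086, -39.61627722,  -4.21845183, -30.95937967,
        -0.21778132,   0.29034122,  -0.2632855 ]), 'tcp_pos': array([0.5841756 , 0.07505439, 0.33287848]), 'tcp_rot': array([-9.10649543e+01, -2.59871804e-02, -4.18224959e+01]), 'force': array([ 0.65734204,  0.19962991, -0.1387899 ]), 'moment': array([ 0.05094811, -0.14610329, -0.01898349]), 'opening': 0.08672115599448055}
```

>>> send_rows(
  deltas=[
    [[-0.05,0.22,0,0.004,-0.001,0.1,-1],[-0.05,0.22,0,0.004,-0.001,0.1,-1],[-0.06,0.22,0,0.004,-0.001,0.1,-1],[-0.06,0.22,0,0.004,-0.001,0.1,-1],[-0.06,0.22,-0.1,0.004,-0.001,0.09,-1],[-0.06,0.2,-0.2,0.004,-0.001,0.08,-1],[-0.05,0.15,-0.2,0,0,0.05,-1],[-0.02,0.1,-0.2,0,0,0.03,-1],[0,0.04,-0.15,0,0,0.02,-1],[0,0,0,0,0,0,-1]],
  ],
)

```text
time: 3.1
tcp_pos: [0.5137, 0.3305, 0.198]
tcp_rot: [-89.9, 0.5, -9.5]
force: [-0.1, -0.4, 0.2]
opening: 0.0873
```

```bash
python3 -c "
from h import *
s=arm.observe();print(s)
a=camera('scene');b=camera('top')
cv2.imwrite('pics/e1.png',np.hstack([crop(a,260,80,100,110,4),crop(b,85,120,90,110,4)]))"
```

```text
{'time': 3.1, 'q': array([  6.24525805,  22.22632653, -52.26449162,  89.26914373,
        17.32731884,  77.50643255,  32.6815904 ]), 'dq': array([-0.13947349, -0.98601166, -0.44706125, -1.73539075, -0.16714428,
        1.00681994,  0.07745431]), 'joint_torque': array([ -0.84583579, -40.37665844,  -9.92307901, -29.6860671 ,
        -0.05997211,  -0.32446462,  -0.0408687 ]), 'tcp_pos': array([0.51368734, 0.33045913, 0.19797989]), 'tcp_rot': array([-89.88695527,   0.54126847,  -9.5258705 ]), 'force': array([-0.11882791, -0.40454891,  0.19360142]), 'moment': array([ 0.08709412, -0.13489221, -0.01915365]), 'opening': 0.08730661358715708}
```

View pics/e1.png

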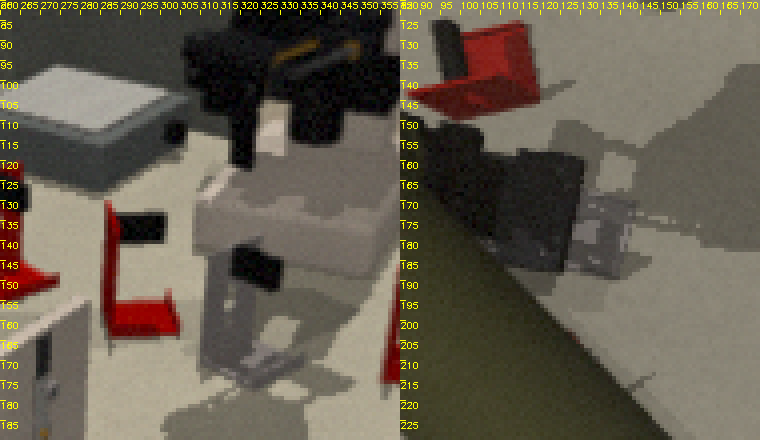

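The picture shows the fingers above the black block, at about (320,145) in the scene view, and slightly too far toward +y. I'll centre them and go down.

>>> send_rows(
  deltas=[
    [[0.055,-0.134,0,0,-0.011,-0.062,-1],[0,0,0,0,0,0,-1],[0,0,-0.13,0,0,0,-1],[0,0,-0.13,0,0,0,-1],[0,0,-0.13,0,0,0,-1],[0,0,-0.13,0,0,0,-1],[0,0,-0.1,0,0,0,-1],[0,0,-0.08,0,0,0,-1],[0,0,0,0,0,0,-1],[0,0,0,0,0,0,-1]],
  ],
)

```text
time: 4.2
tcp_pos: [0.5336, 0.312, 0.1081]
tcp_rot: [-88.8, -1.2, -13.0]
force: [0.3, 1.1, 0.4]
opening: 0.0869
```

>>> send_rows(
  deltas=[
    [[-0.077,-0.011,0,-0.022,0.03,0.015,-1],[0,0,0,0,0,0,-1],[0,0,-0.05,0,0,0,-1],[0,0,-0.05,0,0,0,-1],[0,0,-0.05,0,0,0,-1],[0,0,-0.05,0,0,0,-1],[0,0,0,0,0,0,-1],[0,0,0,0,0,0,-1],[0,0,0,0,0,0,-1],[0,0,0,0,0,0,-1]],
  ],
)

```text
time: 5.2
tcp_pos: [0.5219, 0.3111, 0.0774]
tcp_rot: [-90.1, -0.2, -12.2]
force: [-0.3, 0.4, 0.1]
opening: 0.0869
```

>>> send_rows(
  deltas=[
    [[0,0,0,0,0,0,0.5],[0,0,0,0,0,0,0.7],[0,0,0,0,0,0,0.9],[0,0,0,0,0,0,1],[0,0,0,0,0,0,1],[0,0,0,0,0,0,1],[0,0,0,0,0,0,1],[0,0,0,0,0,0,1],[0,0,0,0,0,0,1],[0,0,0,0,0,0,1]],
  ],
  force=50,
)

```text
time: 6.2
tcp_pos: [0.5225, 0.3114, 0.0784]
tcp_rot: [-90.0, -0.2, -12.3]
force: [0.6, -0.4, 0.8]
opening: 0.0154
```

```bash
python3 -c "
from h import *
s=arm.observe();print(s)
a=camera('scene')
cv2.imwrite('pics/e2.png',crop(a,280,90,80,100,6))"
```

```text
{'time': 6.2, 'q': array([  5.29031269,  27.29990567, -48.55445353,  97.57564762,
        22.47972108,  65.17656694,  28.05286008]), 'dq': array([-0.03939865,  0.06428075, -0.05098861,  0.06123384, -0.0515116 ,
       -0.04330222, -0.05856721]), 'joint_torque': array([-1.46603538e-04, -4.32526731e+01, -1.05677533e+01, -2.68085003e+01,
       -1.61924819e-02,  6.04850426e-02,  9.80376126e-05]), 'tcp_pos': array([0.52251472, 0.31135245, 0.07835217]), 'tcp_rot': array([-90.00645759,  -0.24506891, -12.25510247]), 'force': array([ 0.62848728, -0.40301723,  0.7601084 ]), 'moment': array([ 0.09708614, -0.16966938, -0.03315337]), 'opening': 0.015383613391513902}
```

View pics/e2.png

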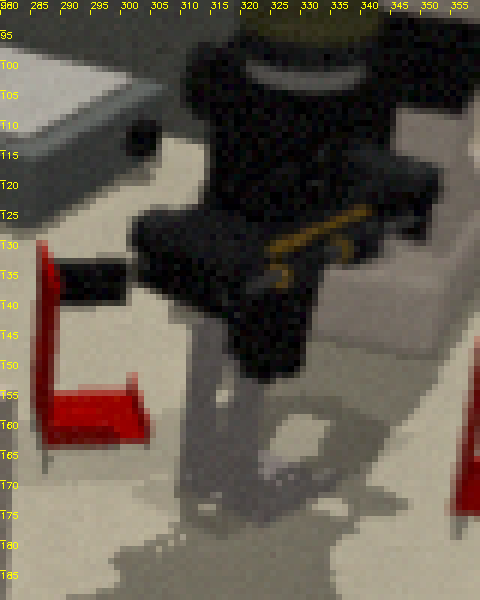

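The block is held at (318,145) in the scene view, with an opening of 15.4 mm. Next I'll lift it.

>>> send_rows(
  deltas=[
    [[0,0,0.05,0,0,0,1],[0,0,0.15,0,0,0,1],[0,0,0.2,0,0,0,1],[0,0,0.2,0,0,0,1],[0,0,0.2,0,0,0,1],[0,0,0.1,0,0,0,1],[0.03,-0.05,0.05,0,0,0,1],[0.05,-0.1,0,0,0,0.02,1],[0.07,-0.15,0,0,0,0.03,1],[0.07,-0.15,0,0,0,0.03,1]],
  ],
)

```text
time: 7.25
tcp_pos: [0.5496, 0.2421, 0.2221]
tcp_rot: [-90.3, 0.3, -8.0]
force: [0.2, -0.3, -2.7]
opening: 0.0137
```

>>> send_rows(
  deltas=[
    [[0.07,-0.18,0,0,0,0.03,1],[0.07,-0.18,0,0,0,0.03,1],[0.05,-0.18,0,0,0,0.03,1],[0.04,-0.18,0,0,0,0.02,1],[0,-0.18,0,0,0,0.02,1],[0,-0.18,0,0,0,0.02,1],[0,-0.18,0,0,0,0.02,1],[0,-0.15,0,0,0,0,1],[0,-0.1,0,0,0,0,1],[0,0,0,0,0,0,1]],
  ],
)

```text
time: 8.25
tcp_pos: [0.581, -0.0108, 0.2076]
tcp_rot: [-90.8, 1.5, -0.7]
force: [-0.1, -0.0, -3.2]
opening: 0.0137
```

```bash
python3 -c "
from h import *
s=arm.observe();print(s)
a=camera('scene')
cv2.imwrite('pics/e3.png',crop(a,210,70,130,150,5)[:,:650])"
```

```text
{'time': 8.25, 'q': array([ 37.55866387,  17.1942049 , -47.53262361,  91.8237198 ,
        13.38297461,  78.3496074 ,  77.51072745]), 'dq': array([ 0.09652347,  0.38474212, -0.84095171,  1.01414391, -1.28078373,
       -0.3891611 , -0.25663996]), 'joint_torque': array([ -0.6692549 , -39.62001443,  -7.73307323, -31.51358485,
        -0.06285089,   0.29986775,   0.18185784]), 'tcp_pos': array([ 0.58095438, -0.01084989,  0.20760137]), 'tcp_rot': array([-90.768548  ,   1.51001916,  -0.71287686]), 'force': array([-0.12728085, -0.01335518, -3.24939025]), 'moment': array([ 0.09276408, -0.2054189 ,  0.00692455]), 'opening': 0.013705078932980938}
```

View pics/e3.png

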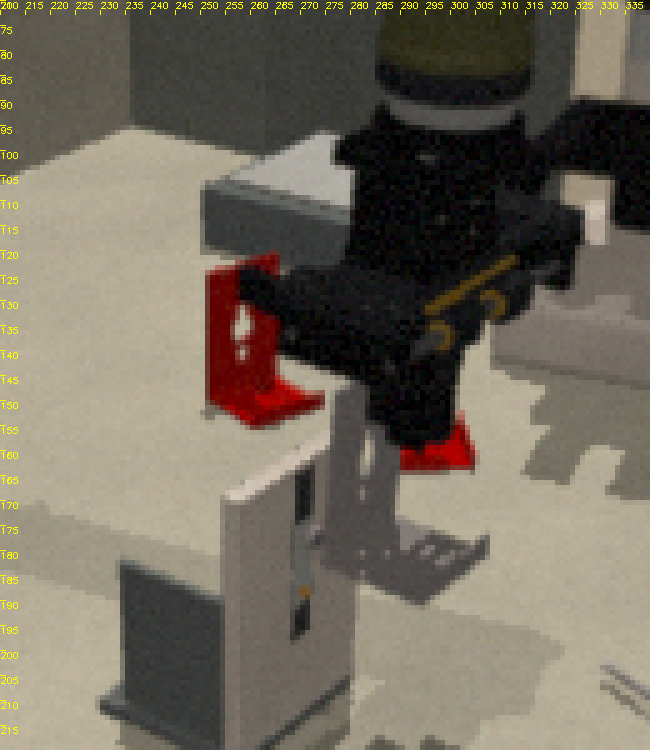

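>>> send_rows(
  deltas=[
    [[0.04,-0.05,0,0.017,-0.033,0,1],[0.03,-0.06,-0.05,0,0,-0.006,1],[0,-0.05,-0.08,0,0,0,1],[0,0,-0.08,0,0,0,1],[0,0,-0.06,0,0,0,1],[0,0,-0.03,0,0,0,1],[0,0,0,0,0,0,1],[0,0,0,0,0,0,1],[0,0,0,0,0,0,1],[0,0,0,0,0,0,1]],
  ],
)

```text
time: 9.3
tcp_pos: [0.5895, -0.0261, 0.1558]
tcp_rot: [-89.6, 0.4, -0.4]
force: [0.0, 0.8, -2.1]
opening: 0.0135
```

```bash
cat > chk.py <<'E'
from h import *
import sys
from scipy.spatial.transform import Rotation as Ro
s=arm.observe();print(s["time"],s["tcp_pos"],s["tcp_rot"],s["force"],s["moment"],s["opening"])
a=camera('scene').copy();k=7;x0,y0=int(sys.argv[2]),int(sys.argv[3])
R=Ro.from_euler("xyz",s["tcp_rot"],degrees=True).as_matrix()
Rs=R@Ro.from_euler("x",90,degrees=True).as_matrix() # shelf axes when yaw==tool yaw
print(Rs.round(3).tolist())
L=np.array([[4,-35,0],[4,-35,110],[4,35,110],[67,-35,0],[67,-35,14],[67,35,14],[67,35,0],[4,0,55],[4,0,33],[4,0,71]])/1000-[.0344,0,.0784]
W=s["tcp_pos"]+L@Rs.T
c=crop(a,x0,y0,85,85,k)
for u in proj("scene",W):cv2.circle(c,tuple(int(v) for v in (u+.5-[x0,y0])*k),2,(0,255,0),-1)
cv2.imwrite(sys.argv[1],c)
E
python3 chk.py pics/f1.png 245 130
```

```text
9.3 [ 0.58949675 -0.02612961  0.15576811] [-89.61502946   0.38096964  -0.35081215] [ 0.03709581  0.82088522 -2.1433708 ] [ 0.07901787 -0.17099924  0.06020694] 0.013520300874071866
[[1.0, 0.006, 0.007], [-0.006, 1.0, -0.007], [-0.007, 0.007, 1.0]]
```

View pics/f1.png

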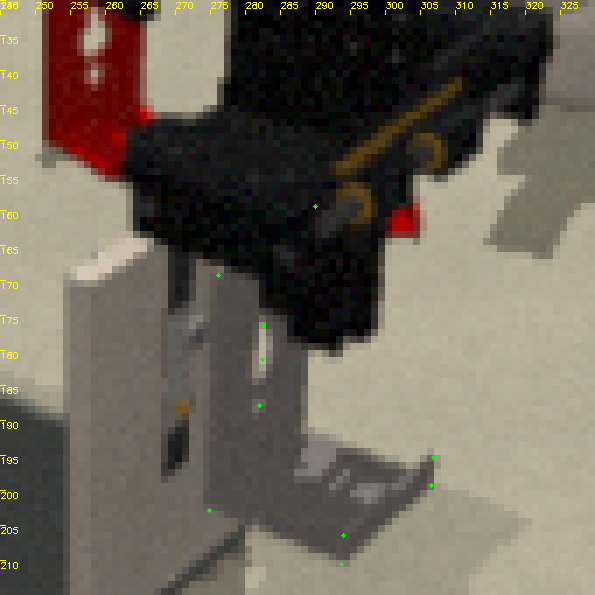

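The projected model points fall within 1 px of the real corners and holes: slot (282,178), pin hole (281,187), lip corner (293,210). The shelf therefore sits square in the grip. Now I'll line up with the screw.

>>> send_rows(
  deltas=[
    [[0,-0.027,0.025,-0.009,-0.008,-0.01,1],[0,-0.027,0.024,0,0,0,1],[0,0,0,0,0,0,1],[0,0,0,0,0,0,1],[-0.02,0,0,0,0,0,1],[-0.02,0,0,0,0,0,1],[-0.02,0,0,0,0,0,1],[0,0,0,0,0,0,1],[0,0,0,0,0,0,1],[0,0,0,0,0,0,1]],
  ],
)

```text
time: 10.35
tcp_pos: [0.5799, -0.0353, 0.1649]
tcp_rot: [-90.1, -0.1, -0.9]
force: [-0.2, 0.1, -2.4]
opening: 0.0136
```

```bash
python3 chk.py pics/f2.png 235 130
```

```text
10.35 [ 0.57994658 -0.03527874  0.16494251] [-90.10681897  -0.11581119  -0.87552737] [-0.15488881  0.0686207  -2.38386595] [ 0.10288818 -0.21014432 -0.02614255] 0.013566186529664341
[[1.0, 0.015, -0.002], [-0.015, 1.0, 0.002], [0.002, -0.002, 1.0]]
```

View pics/f2.png

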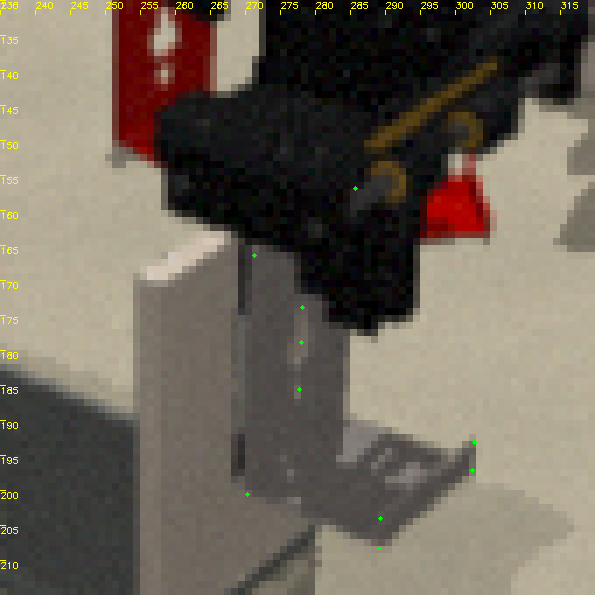

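>>> send_rows(
  deltas=[
    [[0,0.008,-0.012,0,0,0,1],[0,0,0,0,0,0,1],[-0.02,0,0,0,0,0,1],[-0.02,0,0,0,0,0,1],[-0.02,0,0,0,0,0,1],[0,0,0,0,0,0,1],[0,0,0,0,0,0,1],[0,0,0,0,0,0,1],[0,0,0,0,0,0,1],[0,0,0,0,0,0,1]],
  ],
)

```text
time: 11.4
tcp_pos: [0.5703, -0.0339, 0.163]
tcp_rot: [-90.1, -0.1, -0.9]
force: [-0.5, 0.6, -3.2]
opening: 0.0139
```

Next, small steps toward the panel: 4 mm, then check the force.

>>> send_rows(
  deltas=[
    [[-0.01,0,0,0,0,0,1],[-0.01,0,0,0,0,0,1],[-0.01,0,0,0,0,0,1],[0,0,0,0,0,0,1],[0,0,0,0,0,0,1],[0,0,0,0,0,0,1],[0,0,0,0,0,0,1],[0,0,0,0,0,0,1],[0,0,0,0,0,0,1],[0,0,0,0,0,0,1]],
  ],
)

```text
time: 12.4
tcp_pos: [0.5655, -0.0338, 0.163]
tcp_rot: [-90.1, -0.1, -0.9]
force: [0.4, 0.7, -3.0]
opening: 0.0135
```

>>> send_rows(
  deltas=[
    [[-0.01,0,0,0,0,0,1],[-0.01,0,0,0,0,0,1],[0,0,0,0,0,0,1],[0,0,0,0,0,0,1],[0,0,0,0,0,0,1],[0,0,0,0,0,0,1],[0,0,0,0,0,0,1],[0,0,0,0,0,0,1],[0,0,0,0,0,0,1],[0,0,0,0,0,0,1]],
  ],
)

```text
time: 13.4
tcp_pos: [0.5622, -0.0338, 0.163]
tcp_rot: [-90.1, -0.1, -0.9]
force: [-0.3, -0.4, -2.3]
opening: 0.0137
```

```bash
python3 chk.py pics/f3.png 235 130
```

```text
13.4 [ 0.56224062 -0.03379138  0.16301174] [-90.09285769  -0.13047788  -0.8634152 ] [-0.30806448 -0.41650979 -2.29706549] [ 0.0909976  -0.16806366 -0.06099362] 0.013673783755008839
[[1.0, 0.015, -0.002], [-0.015, 1.0, 0.002], [0.002, -0.002, 1.0]]
```

View pics/f3.png

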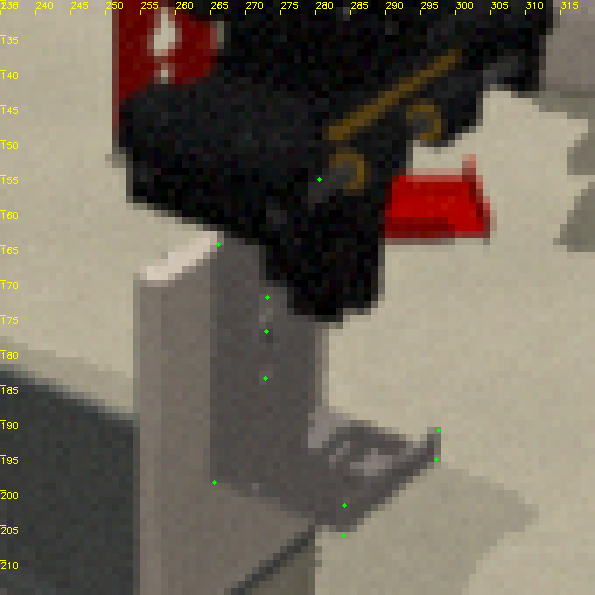

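>>> send_rows(
  deltas=[
    [[-0.01,0,0,0,0,0,1],[-0.008,0,0,0,0,0,1],[0,0,0,0,0,0,1],[0,0,0,0,0,0,1],[0,0,0,0,0,0,1],[0,0,0,0,0,0,1],[0,0,0,0,0,0,1],[0,0,0,0,0,0,1],[0,0,0,0,0,0,1],[0,0,0,0,0,0,1]],
  ],
)

```text
time: 14.45
tcp_pos: [0.5608, -0.0337, 0.1635]
tcp_rot: [-90.1, -0.3, -0.9]
force: [1.3, -0.5, -2.6]
opening: 0.0136
```

>>> send_rows(
  deltas=[
    [[-0.01,0,0,0,0,0,1],[-0.01,0,0,0,0,0,1],[-0.01,0,0,0,0,0,1],[0,0,0,0,0,0,1],[0,0,0,0,0,0,1],[0,0,0,0,0,0,1],[0,0,0,0,0,0,1],[0,0,0,0,0,0,1],[0,0,0,0,0,0,1],[0,0,0,0,0,0,1]],
  ],
)

```text
time: 15.45
tcp_pos: [0.5575, -0.0337, 0.1641]
tcp_rot: [-90.1, -0.6, -0.9]
force: [1.3, -0.9, -2.8]
opening: 0.0138
```

>>> send_rows(
  deltas=[
    [[-0.005,0,-0.003,0,0.007,0,1],[-0.005,0,-0.003,0,0.007,0,1],[-0.005,0,0,0,0,0,1],[-0.005,0,0,0,0,0,1],[0,0,0,0,0,0,1],[0,0,0,0,0,0,1],[0,0,0,0,0,0,1],[0,0,0,0,0,0,1],[0,0,0,0,0,0,1],[0,0,0,0,0,0,1]],
  ],
)

```text
time: 16.45
tcp_pos: [0.5562, -0.0337, 0.1639]
tcp_rot: [-90.1, -0.1, -0.9]
force: [2.7, 0.3, -3.6]
opening: 0.0139
```

```bash
python3 chk.py pics/f4.png 235 130
```

```text
16.45 [ 0.55617732 -0.03373741  0.16388888] [-90.06988345  -0.13060888  -0.87102386] [ 2.65558191  0.34403509 -3.59697981] [ 0.10956066 -1.14443461 -0.04677559] 0.013876592683500277
[[1.0, 0.015, -0.002], [-0.015, 1.0, 0.001], [0.002, -0.001, 1.0]]
```

View pics/f4.png

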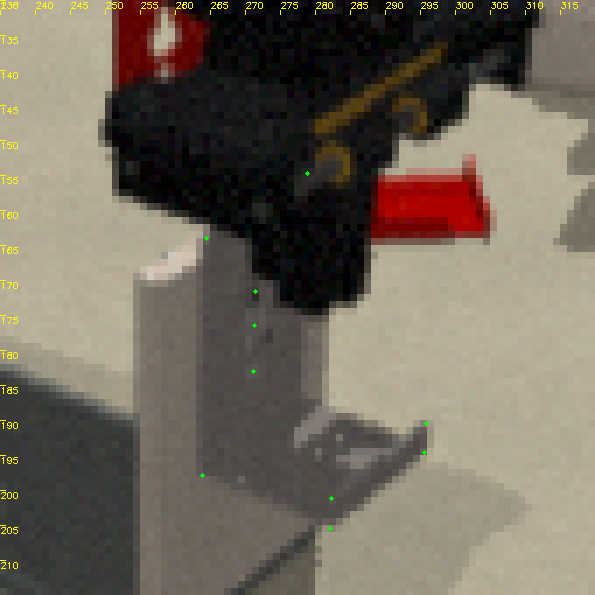

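>>> send_rows(
  deltas=[
    [[-0.006,0,0,0,0.002,0,1],[-0.006,0,0,0,0,0,1],[-0.006,0,0,0,0.002,0,1],[-0.006,0,0,0,0,0,1],[-0.006,0,0,0,0,0,1],[0,0,0,0,0,0,1],[0,0,0,0,0,0,1],[0,0,0,0,0,0,1],[0,0,0,0,0,0,1],[0,0,0,0,0,0,1]],
  ],
)

```text
time: 17.5
tcp_pos: [0.5563, -0.0338, 0.1645]
tcp_rot: [-90.0, -0.6, -0.9]
force: [4.7, 0.5, -3.7]
opening: 0.0133
```

```bash
python3 chk.py pics/f5.png 235 130
```

```text
17.5 [ 0.55628414 -0.03379829  0.16449251] [-89.99961526  -0.58374384  -0.90128932] [ 4.69011481  0.47792207 -3.67920229] [ 0.11188593 -1.21860652  0.00128293] 0.013319929676820164
[[1.0, 0.016, -0.01], [-0.016, 1.0, 0.0], [0.01, 0.0, 1.0]]
```

View pics/f5.png

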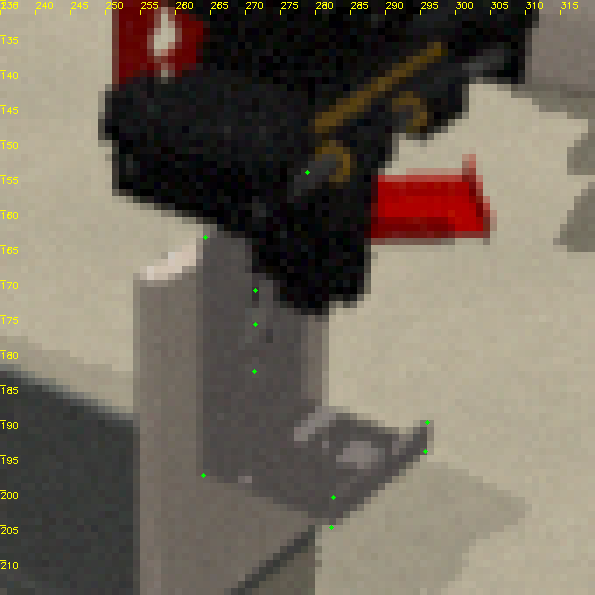

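The face force is up to 4.7 N with no further advance, at an x that matches the panel, so the plate is seated. In the picture the head shows in the entry at (272,177). Next I'll level the pitch and start pulling down.

>>> send_rows(
  deltas=[
    [[-0.002,0,0,0,0.01,0,1],[-0.002,0,-0.005,0,0.005,0,1],[-0.002,0,-0.01,0,0.002,0,1],[-0.002,0,-0.01,0,0.002,0,1],[-0.002,0,-0.01,0,0.002,0,1],[-0.002,0,-0.01,0,0.002,0,1],[0,0,0,0,0,0,1],[0,0,0,0,0,0,1],[0,0,0,0,0,0,1],[0,0,0,0,0,0,1]],
  ],
)

```text
time: 18.55
tcp_pos: [0.556, -0.0337, 0.1585]
tcp_rot: [-90.0, 0.3, -0.9]
force: [4.3, -1.4, -3.0]
opening: 0.0132
```

```bash
python3 chk.py pics/f6.png 235 130
```

```text
18.55 [ 0.55604626 -0.0337497   0.15852869] [-90.02326669   0.32235661  -0.90883397] [ 4.30689136 -1.36891136 -3.03785506] [ 0.138772   -1.33510281 -0.05902352] 0.013213889797763218
[[1.0, 0.016, 0.006], [-0.016, 1.0, 0.0], [-0.006, -0.0, 1.0]]
```

View pics/f6.png

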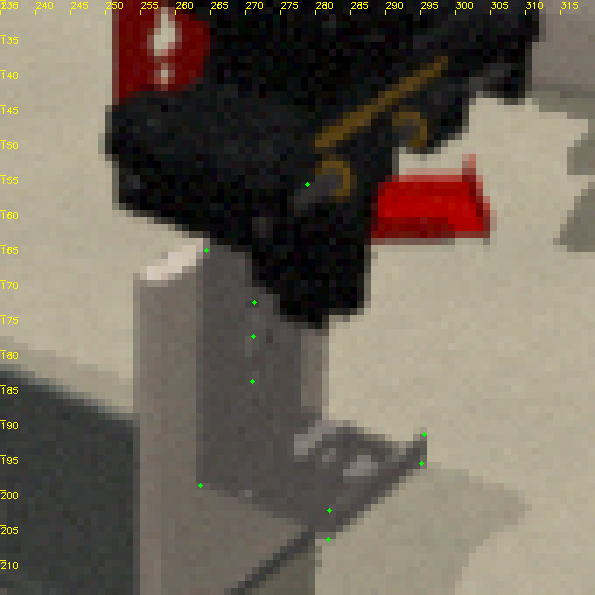

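>>> send_rows(
  deltas=[
    [[0,0,-0.01,0,0,0,1],[0,0,-0.01,0,0,0,1],[0,0,-0.01,0,0,0,1],[0,0,-0.01,0,0,0,1],[0,0,-0.008,0,0,0,1],[0,0,0,0,0,0,1],[0,0,0,0,0,0,1],[0,0,0,0,0,0,1],[0,0,0,0,0,0,1],[0,0,0,0,0,0,1]],
  ],
)

```text
time: 19.6
tcp_pos: [0.556, -0.0338, 0.1504]
tcp_rot: [-90.0, 0.3, -0.9]
force: [4.0, -0.8, -3.2]
opening: 0.0138
```

>>> send_rows(
  deltas=[
    [[0,0,-0.007,0,0,0,1],[0,0,-0.007,0,0,0,1],[0,0,-0.007,0,0,0,1],[0,0,-0.006,0,0,0,1],[0,0,0,0,0,0,1],[0,0,0,0,0,0,1],[0,0,0,0,0,0,1],[0,0,0,0,0,0,1],[0,0,0,0,0,0,1],[0,0,0,0,0,0,1]],
  ],
)

```text
time: 20.6
tcp_pos: [0.556, -0.0338, 0.1463]
tcp_rot: [-90.0, 0.3, -0.9]
force: [4.2, -0.6, -1.4]
opening: 0.0136
```

```bash
python3 chk.py pics/f7.png 235 130
```

```text
20.6 [ 0.55599628 -0.03382583  0.14625145] [-90.0270487    0.32396271  -0.9220586 ] [ 4.21640648 -0.6010007  -1.37776577] [ 0.08157126 -1.32989906 -0.06215815] 0.013611671393692638
[[1.0, 0.016, 0.006], [-0.016, 1.0, 0.0], [-0.006, -0.0, 1.0]]
```

View pics/f7.png

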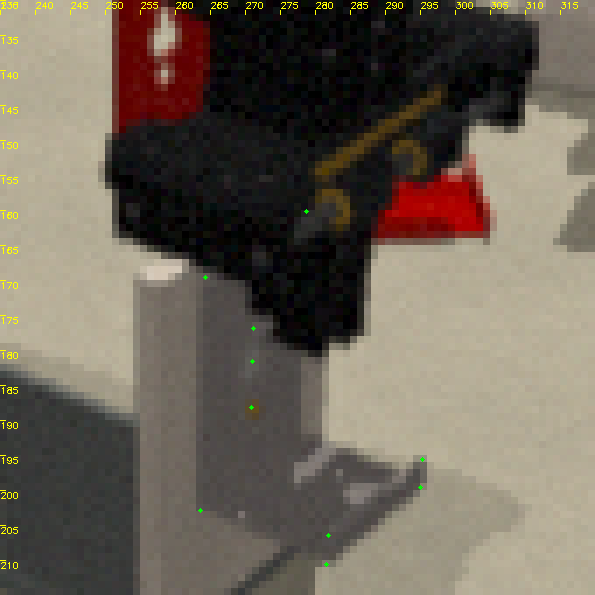

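>>> send_rows(
  deltas=[
    [[0,0,-0.004,0,0,0,1],[0,0,-0.004,0,0,0,1],[0,0,-0.004,0,0,0,1],[0,0,-0.004,0,0,0,1],[0,0,-0.004,0,0,0,1],[0,0,0,0,0,0,1],[0,0,0,0,0,0,1],[0,0,0,0,0,0,1],[0,0,0,0,0,0,1],[0,0,0,0,0,0,1]],
  ],
)

```text
time: 21.65
tcp_pos: [0.5562, -0.0338, 0.1445]
tcp_rot: [-90.1, 0.3, -0.9]
force: [2.9, 0.0, 0.6]
opening: 0.0138
```

```bash
python3 chk.py pics/f8.png 235 130
```

```text
21.65 [ 0.5562296  -0.03382396  0.1445484 ] [-90.07517032   0.29936074  -0.92290692] [2.91125872 0.026936   0.64081146] [ 0.13130937 -1.07991114 -0.01813077] 0.013779703455066915
[[1.0, 0.016, 0.005], [-0.016, 1.0, 0.001], [-0.005, -0.001, 1.0]]
```

View pics/f8.png

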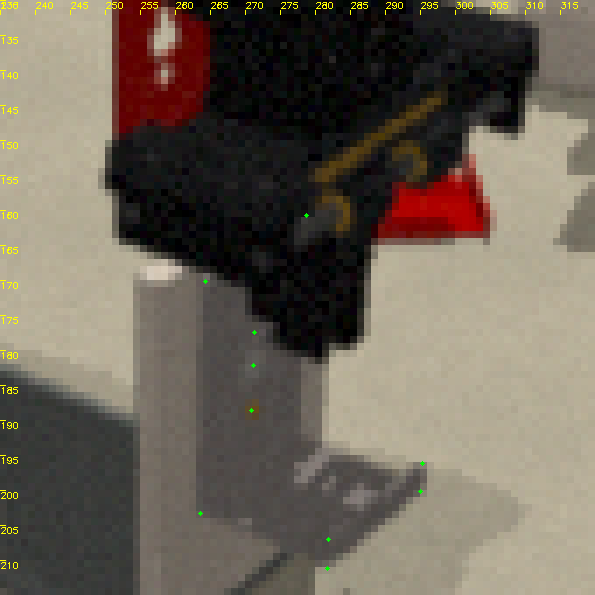

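>>> send_rows(
  deltas=[
    [[0,0,-0.005,0,0,0,1],[0,0,-0.005,0,0,0,1],[0,0,-0.005,0,0,0,1],[0,0,-0.005,0,0,0,1],[0,0,-0.005,0,0,0,1],[0,0,-0.005,0,0,0,1],[0,0,0,0,0,0,1],[0,0,0,0,0,0,1],[0,0,0,0,0,0,1],[0,0,0,0,0,0,1]],
  ],
)

```text
time: 22.7
tcp_pos: [0.5564, -0.0337, 0.1444]
tcp_rot: [-90.2, 0.3, -0.9]
force: [2.7, -0.1, 2.4]
opening: 0.0131
```

```bash
python3 chk.py pics/f9.png 235 130
```

```text
22.7 [ 0.55636664 -0.03374839  0.14443385] [-90.21358435   0.30796831  -0.93179218] [ 2.65144979 -0.06832103  2.40073241] [ 0.13593708 -0.8860478   0.0171157 ] 0.01314887605380024
[[1.0, 0.016, 0.005], [-0.016, 1.0, 0.004], [-0.005, -0.004, 1.0]]
```

View pics/f9.png

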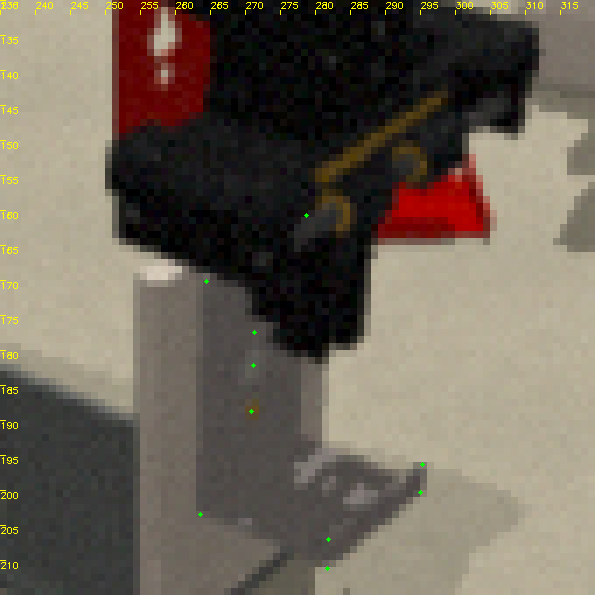

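It has stopped: 4.5 mm was commanded, 0.1 mm was moved, and the vertical force rose about 5 N. The brass pin shows in the pin hole at (270.5,187). I'll release it now and check before backing away.

>>> send_rows(
  deltas=[
    [[0,0,0,0,0,0,0.7],[0,0,0,0,0,0,0.5],[0,0,0,0,0,0,0],[0,0,0,0,0,0,-0.3],[0,0,0,0,0,0,-0.3],[0,0,0,0,0,0,-0.3],[0,0,0,0,0,0,-0.3],[0,0,0,0,0,0,-0.3],[0,0,0,0,0,0,-0.3],[0,0,0,0,0,0,-0.3]],
  ],
)

```text
time: 23.75
tcp_pos: [0.5504, -0.0337, 0.1407]
tcp_rot: [-90.2, 1.1, -0.9]
force: [0.1, 0.1, 0.1]
opening: 0.0564
```

```bash
python3 chk.py pics/g1.png 235 130
```

```text
23.75 [ 0.55044118 -0.03370412  0.14072569] [-90.2029887    1.09469992  -0.89818972] [0.11494282 0.05561057 0.09615979] [ 0.11166791 -0.18678439 -0.02162034] 0.05644179990299949
[[1.0, 0.016, 0.019], [-0.016, 1.0, 0.003], [-0.019, -0.004, 1.0]]
```

View pics/g1.png

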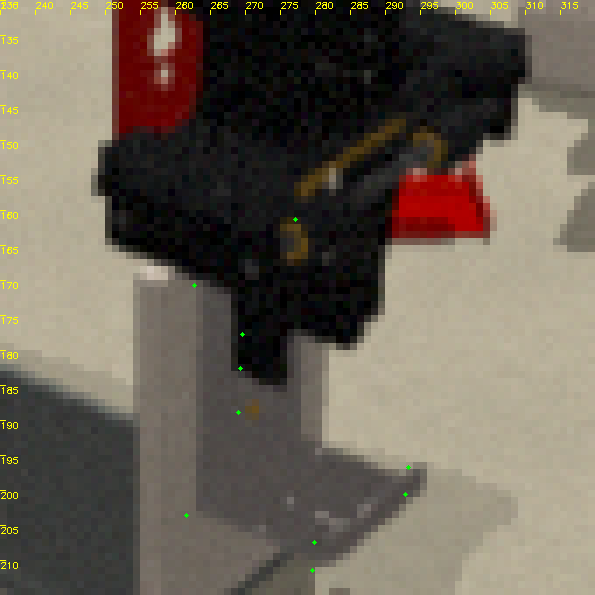

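>>> send_rows(
  deltas=[
    [[0.02,0,0.03,0,0,0,-0.3],[0.02,0,0.08,0,0,0,-0.3],[0,0,0.15,0,0,0,-0.3],[0,0,0.2,0,0,0,-0.3],[0,0,0.2,0,0,0,-0.3],[0,0,0.2,0,0,0,-0.3],[0.1,0.1,0.2,0,0,0,-0.3],[0.1,0.2,0.1,0,0,0,-0.3],[0,0.2,0,0,0,0,-0.3],[0,0,0,0,0,0,-0.3]],
  ],
)

```text
time: 24.8
tcp_pos: [0.589, 0.043, 0.3315]
tcp_rot: [-90.1, 0.6, -1.1]
force: [-1.2, 0.6, -0.2]
opening: 0.0567
```

Run:
```python
from h import *
s=arm.observe();print(s["time"],s["tcp_pos"],s["force"])
a=camera("scene");b=camera("top")
cv2.imwrite("pics/h1.png",np.hstack([crop(a,235,140,75,80,7)]));cv2.imwrite("pics/h2.png",a);cv2.imwrite("pics/h3.png",b)
```

```text
24.8 [0.58901617 0.04302014 0.33149429] [-1.24414106  0.64343602 -0.19201524]
```

View pics/h1.png

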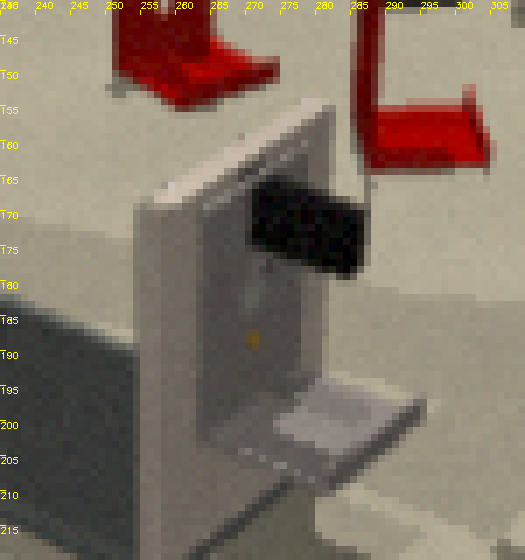

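View pics/h2.png

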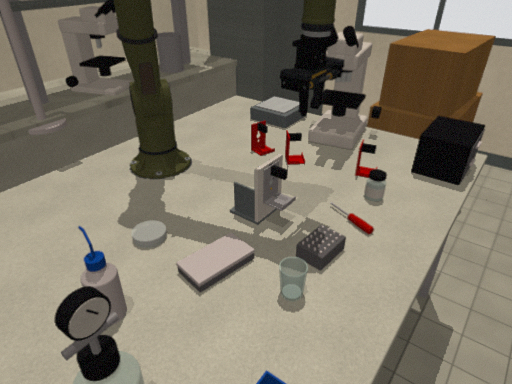

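View pics/h3.png

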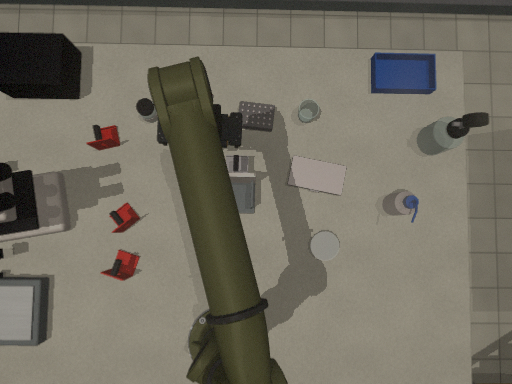

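Run:
```python
from h import *
a=cv2.imread("pics/h2.png");b=cv2.imread("pics/scene0.png");c=cv2.imread("pics/f6.png")
for n,i in(("before",b),("now",a)):
    print(n);print(i[185:191,268:274].tolist())
    h=i[183:193,264:278].astype(int);w=np.clip(h[...,2]-h[...,0]-15,0,None);yy,xx=np.mgrid[183:193,264:278];print("brass centroid",(w*xx).sum()/w.sum(),(w*yy).sum()/w.sum(),w.sum())
# hung plate pose predicted: face pose, origin z .0677
t=np.radians(-.8)
for z0 in(.066,.0687):
  L=np.array([[67,-35,0],[67,35,14],[52,7,110],[4,-35,110],[4,0,33],[10.5-0,0,71]])/1000
  W=np.array([[.522+np.cos(t)*p[0]-np.sin(t)*p[1],-.0333+np.sin(t)*p[0]+np.cos(t)*p[1],z0+p[2]] for p in L]);print(z0,proj("scene",W).round(1).tolist())
```

```text
before
[[[88, 97, 101], [85, 88, 92], [82, 88, 88], [83, 91, 91], [86, 92, 101], [91, 98, 105]], [[78, 87, 91], [82, 86, 89], [88, 91, 93], [80, 85, 86], [78, 85, 91], [86, 96, 101]], [[76, 80, 83], [80, 86, 89], [55, 86, 102], [60, 87, 106], [71, 82, 90], [85, 96, 101]], [[74, 79, 83], [73, 88, 94], [29, 79, 103], [28, 80, 105], [74, 88, 97], [87, 98, 105]], [[72, 78, 84], [79, 84, 90], [58, 79, 91], [46, 73, 85], [83, 92, 102], [89, 98, 106]], [[77, 84, 85], [83, 87, 92], [60, 66, 66], [43, 46, 54], [86, 96, 104], [90, 96, 102]]]
brass centroid 270.8290598290598 187.8062678062678 351
now
[[[68, 70, 78], [74, 73, 81], [74, 78, 81], [69, 73, 79], [71, 71, 75], [71, 72, 77]], [[71, 75, 80], [68, 71, 77], [70, 71, 77], [66, 69, 74], [70, 71, 78], [69, 71, 77]], [[71, 73, 77], [67, 71, 78], [63, 75, 85], [46, 77, 89], [66, 72, 74], [72, 73, 78]], [[68, 71, 78], [72, 72, 81], [41, 75, 94], [30, 81, 104], [63, 71, 82], [70, 72, 79]], [[68, 69, 75], [71, 71, 77], [49, 68, 81], [50, 74, 92], [66, 72, 77], [68, 71, 77]], [[71, 71, 76], [72, 73, 79], [73, 74, 80], [65, 69, 77], [71, 75, 78], [72, 73, 79]]]
brass centroid 270.6777777777778 188.05 180
0.066 [[281.5, 210.7], [295.0, 195.7], [287.0, 169.1], [263.9, 169.9], [270.6, 188.3], [272.7, 177.7]]
0.0687 [[281.5, 209.9], [295.1, 194.9], [287.0, 168.2], [263.9, 169.0], [270.6, 187.5], [272.8, 176.9]]
```

```bash
python3 -c "
from bench import arm
print(arm.job_done(),arm.observe()['time'])"
```

```text
the job is handed in; nothing more can be done
the job is handed in; nothing more can be done
```

The grey steel shelf is hanging on the stand by itself. I brought the keyhole over the screw head, pushed the back plate in until it stopped at the panel, and pulled it straight down about 20 mm to a firm stop. Then I opened the gripper and moved clear, and handed the job in after about 25 s of the 64 s allowed.

**Final checks**
- **Forces:** the contact forces I read stayed at or below about 6 N.
- **Pin:** the brass pin shows in the pin hole at (270.7, 188.0) in the scene view. That is within 0.3 px of where it was fully out at the start, and just as bright, so I take it as popped out. I have no direct reading of the pin joint.
- **Shelf:** it did not visibly move when I let go.
- **Other items:** the bystanders in view look unmoved. The arm hid the screwdriver in the last top picture, but it shows in place in the scene picture.

**Disagreements**
- **Stop height:** by the arm's position, the shelf stopped about 3 mm lower than my first camera estimate of the screw height (0.137 m against 0.140 m). I trusted the firm stop and the pin.
- **Arm spring-back:** when the gripper opened, the arm sprang about 6 mm toward the stand and 4 mm down. No contact force showed afterwards.

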